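Load a valve body into a turnbuckle centring clamp for inspection

TASK

Load the valve body into the centring clamp: slide it in from the clamp's open apron, under the turnbuckle, until it is fully home against the end stop, and only then turn the turnbuckle's sleeve so that both jaws draw in and hold the valve body snugly, their spring plates pressed in about half-way. Do not over-tighten it by driving the plates in solid, let go at the end, and leave the other things on the bench where they are.

Things in the scene. Friction and masses are not known exactly. Their poses are not given: they have to be found in the camera images.
- clamp_seat (a point): Centring clamp: grey plate 222 x 200 x 14 mm, fixed to the bench. Point midway between the jaws, 32 mm above the bench: where the centre of the valve body lies when fully home. +x = loading direction, from the open apron to the end stop (a low steel upright, face 55 mm ahead of this point); z up. The plate spans x -150..+72, y -100..+100 mm; the jaws x -38..+38, up to 58 mm over the bench.
- sleeve_mid (a point): Middle of the turnbuckle's sleeve, on its axis, 100 mm above the bench, straight over clamp_seat; axes as clamp_seat, the axis runs along y. Knurled aluminium barrel 36 mm diameter, 64 mm long, between the jaws' uprights (32 mm wide along x, 120 mm high, beyond 45 mm either side). Turning its top toward the end stop (+x) draws both jaws in at once, 14 mm each per full turn. Stiff (0.35 N m) and self-locking: it stays put when let go.
- jaw_left: The clamp's left (+y) steel jaw, 76 mm along x, with an upright that carries the sleeve's threaded end. Origin: its solid front, 14 mm over the bench, +33.5 mm from the middle when fully open; axes as clamp_seat; slides along y only. A dark gripping plate 70 x 34 mm stands 4 mm proud on springs of 20 N/mm and can be pressed in flush: it touches the valve body with the origin at +28 mm, half-way in at +26.
- jaw_right: The clamp's right (-y) steel jaw, 76 mm along x, with an upright that carries the sleeve's threaded end. Origin: its solid front, 14 mm over the bench, -33.5 mm from the middle when fully open; axes as clamp_seat; slides along y only. A dark gripping plate 70 x 34 mm stands 4 mm proud on springs of 20 N/mm and can be pressed in flush: it touches the valve body with the origin at -28 mm, half-way in at -26.
- valve_body_center (a point): Aluminium valve body, a block 110 (x) x 48 (y) x 36 mm (z) with round ports on top, about 0.5 kg, loose, lying flat on the bench. Point at its centre, half-way up (18 mm above what it lies on). Both ends are alike. Pick it across its 48 mm width.
- valve_body: The same valve body; origin at the centre of its underside.
- ring_gauge_c (a point): Bystander: steel ring gauge 64 mm diameter, 20 mm high, flat on the bench near the clamp; point at its centre.
- needle_oiler_c (a point): Bystander: small oiler bottle, 27 mm diameter, 102 mm high, standing behind; point on its axis, 40 mm up.
- micrometer_c (a point): Bystander: micrometer lying flat, 158 x 55 x 20 mm; point near its middle.
- digital_caliper: Bystander: digital caliper lying flat at the left, 235 x 70 x 17 mm; origin near its middle, on the bench.
- parts_dish: Bystander: round steel dish, 99 mm diameter, 18 mm high, with two cap screws, back right; origin at its middle, on the bench.
- plug_gauge: Bystander: double-ended plug gauge lying at the right, 112 mm long, 25 mm thick; origin below its middle, on the bench.
- turned_bush: Bystander: flanged aluminium bush, 48 mm diameter, 28 mm high, front right; origin at its middle, on the bench.

How it is judged:
By the outcome, as a careful person would: the job done as asked, in the order asked, and still so for the second after the job is handed in, with the robot touching nothing.
It also fails if it takes over 72 s, if anything falls off the work surface, if the arm or the gripper's body presses on something with over 40 N, if the wrist force passes 120 N, or if a joint passes its speed limit or range.

ROBOT

A 6-joint arm with a two-finger parallel gripper is mounted at the origin on the work surface; the furniture and walls round the work are solid. World frame = base frame: x ahead of the robot, y to its left, z up, the work surface at z = 0. Lengths are in mm, angles in degrees, forces in N, time in s.
With the tool pointing down it reaches from about 350 to 850 mm from the base axis. Payload 8.1 kg.
Tool frame: the origin (TCP) lies midway between the tips of the shut fingers; the grasp point (between the pads) lies 19 mm behind it; x points along the fingers, y is the direction in which the jaws open and shut, and the axes are right-handed (so a half turn about x gives the same grasp; the last joint's range is limited). The gripper opens to 85 mm and grips with 20 to 120 N. Pads are 22 mm wide; open, the fingers measure 114 mm over their backs; the gripper's body (76 mm by 85 mm) begins 54 mm behind the grasp point. The pads swing forward as they close: fully open they stand 13 mm farther back than shut.
Start: joints at [70.05, 7.471, 85.268, -0, 87.261, -4.893], TCP at [155.849, 579.41, 231.292] pointing down, gripper open.
Joint ranges: [-169.43, 169.43], [-51.17, 129.36], [1.28, 143.12], [-76.62, 256.62], [0, 156.53], [-152.29, 152.29]. Speed limits (degrees/s): [136.94, 136.94, 159.86, 180, 180, 180].

INTERFACE

Orientations are given as [roll, pitch, yaw] about the fixed x, y, z axes, in that order (R = Rz(yaw) Ry(pitch) Rx(roll)).
In Python, from bench import r gives the robot as it stands.
- The arm moves only by the tool move_arm, never from a script. Its argument "deltas" is a list of rows, each a list of 2 entries, a list of its own where there are three numbers: the shift along the tool's x, y, z in mm, then the turn about the tool's x in degrees. A call has 1 to 12 rows; each row is the pose to reach, as a shift and turn from the pose measured when the call began, along the tool's axes at that moment; what a row does not reach only later rows make up. A row lasts 1/8 s, in which the tool goes at most 62.5 mm and 10.7 degrees, less where a joint would pass 70% of its speed; a pose out of reach is approached as far as the arm can. A call with a gripper value outside its range is refused whole. "jaw" is the opening, from -1 (shut) to 1 (fully open), set as the call begins (left out, the last holds). The fingers move at their own pace and stop on an object; "squeeze" is the grip in N (left out, the last holds). Time passes only in rows, so rows that repeat a pose let the fingers close. It gives the time, the measured TCP pose, the force and the opening at its end, in the units of the state.
- r.sense(): the state, without advancing time (a new reading comes with each control period).
- r.snapshot(name): name is "scene" or "top"; returns (picture, depth): 384x512x3 uint8, red, green, blue; 384x512 float32, mm along the optical axis (not along the pixel's ray), 0 where there is no reading.
- r.get_calibration(name): a dict with "fovy" (degrees; the focal length in pixels is half the picture's height over the tangent of half this angle, whatever the lens; pixels are square), "cx", "cy" (the principal point, pixels), "position" and "attitude" of the camera in the world. Camera axes: x right, y down, z forward; pixel columns grow to the right and rows downward; lengths in mm; the calibration is good to about 2 mm. A picture is of the moment at which its call begins. get_calibration takes no time and is no camera call.
- r.hand_in(): hands the job in, once; it reports no verdict.
The state is a dict: "time": time; "joint_pos": joint angles; "qd": joint speeds; "joint_efforts": joint torques, N m; "tool_pos": TCP position; "tcp_rot": TCP orientation; "ft_force": force on the tool from outside, world axes, zero at the start; "wrist_torque": the same for the moment, N m; "finger_gap": finger opening in mm.
Only numpy, scipy, OpenCV 4.12 (cv2) and the standard library are available. Lean on these libraries where they do the work, as an engineer would, in place of code of your own. Each camera call takes 0.05 s, during which the arm holds its last target. There are 200 camera calls.

## Working session

There is one attempt and no reset: what is moved stays moved. The work goes in short steps, Python scripts to look and compute and a tool call to move; the robot and the scene stay as the last step left them, time stands still between calls to the robot, and variables do not carry over. Pictures are saved under pics/ and viewed, about 8 in all and at most 12, crops included, and the job is handed in when it is done.

Besides the shell and the picture viewer there is one more tool, called as name([rows], argument=value, ...), one row to a line, values as JSON. move_arm: Moves the arm, as the interface text tells. Its arguments: {"type":"object","properties":{"deltas":{"type":"array","items":{"type":"array"}},"jaw":{"type":"number"},"squeeze":{"type":"number"}},"required":["deltas"]}

```bash
mkdir -p pics; ls
cat > h.py <<'E'
import numpy as np, cv2
from bench import r
def snap(n,f=None):
    im,d=r.snapshot(n); 
    if f: cv2.imwrite('pics/'+f+'.png',im[:,:,::-1])
    return im,d
E
python3 - <<'E'
from h import *
for n in ('scene','top'):
    im,d=snap(n,n+'0'); np.savez('pics/'+n+'0.npz',im=im,d=d)
    print(n,r.get_calibration(n))
print(r.sense())
E
```

```text
pics
scene {'fovy': 57.15258714416532, 'cx': 256.0634814957389, 'cy': 196.0958312802956, 'position': array([  15.21380837, -781.83882321,  824.89162418]), 'attitude': array([-130.6835785 ,    0.82590354,  -34.47371856])}
top {'fovy': 47.55826953626854, 'cx': 256.3434612296663, 'cy': 182.03393575705311, 'position': array([ 179.37830448,  -28.51559267, 1717.1841567 ]), 'attitude': array([-169.31636259,   -0.39671582,  -89.08019295])}
{'time': 0.1, 'joint_pos': array([ 7.00501547e+01,  7.51054218e+00,  8.53239993e+01, -4.61131641e-04,
        8.72609091e+01, -4.89485207e+00]), 'qd': array([ 0.06773612, -0.19142398, -0.06320893,  0.02230709, -0.04641534,
        0.04421529]), 'joint_efforts': array([ 1.62980574e-03, -5.70945597e+01, -5.01946843e+01,  6.23485084e-05,
        7.93271349e-03,  2.68872651e-05]), 'tool_pos': array([155.67702076, 578.93801217, 230.34261783]), 'tcp_rot': array([ -94.61839101,   89.90454828, -109.67336186]), 'ft_force': array([-0.10275679, -0.80047899, -1.84603059]), 'wrist_torque': array([-0.0309607 , -0.00102718, -0.00710921]), 'finger_gap': 85.55137141677893}
```

```bash
python3 -c "
import cv2,numpy as np
a=cv2.imread('pics/scene0.png');b=cv2.imread('pics/top0.png')
cv2.imwrite('pics/t0.png',cv2.resize(b,(800,600)))
cv2.imwrite('pics/s0.png',cv2.resize(a,(800,600)))"
```

```text
(no output)
```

View pics/t0.png

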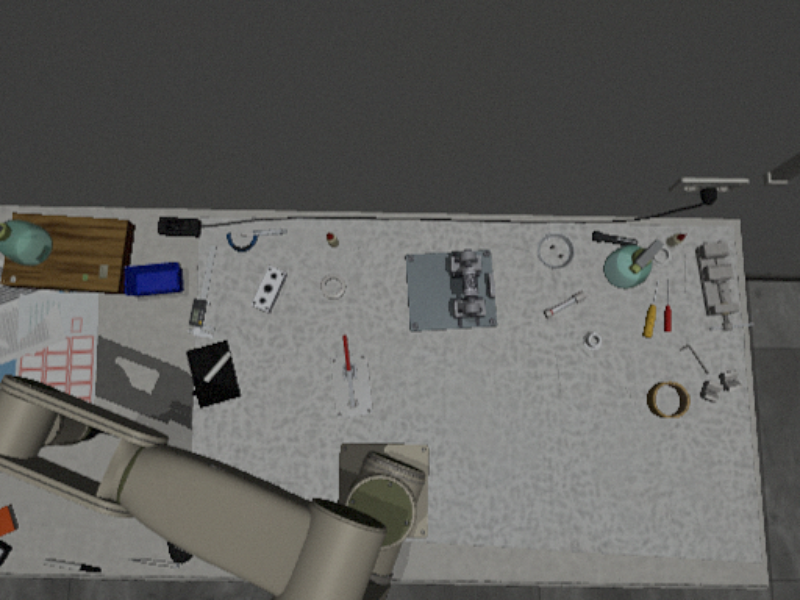

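View pics/s0.png

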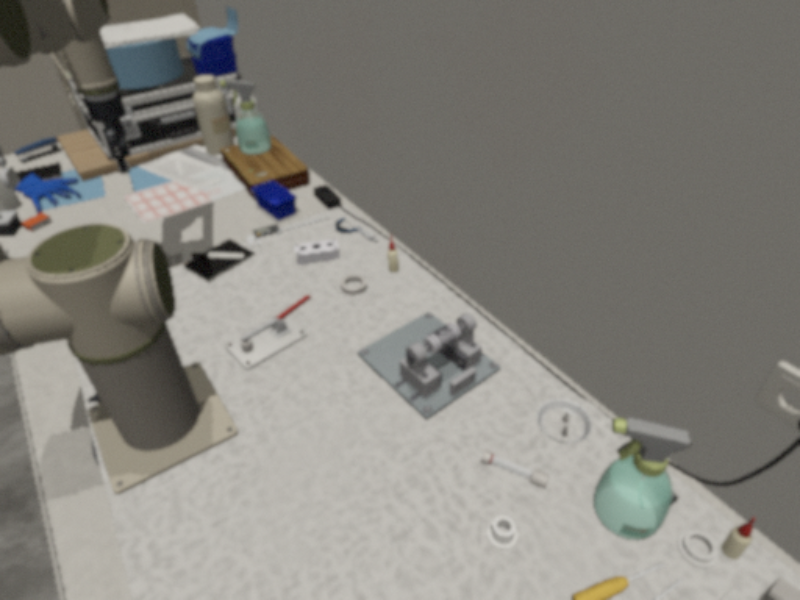

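The top view shows the valve body at (268,289), and the clamp plate spans (406–496, 250–330) with its open apron to the left (+y). The scene view shows the same layout, with the valve body at (318,251) and the clamp at (430,360).

```bash
cat >> h.py <<'E'
from scipy.spatial.transform import Rotation as Ro
def cam(n):
    c=r.get_calibration(n); R=Ro.from_euler('xyz',c['attitude'],degrees=True).as_matrix()
    return R,np.array(c['position']),192/np.tan(np.radians(c['fovy']/2)),c['cx'],c['cy']
def ray(n,uv):
    R,p,f,cx,cy=cam(n); uv=np.atleast_2d(uv).astype(float)
    return p,np.c_[(uv[:,0]-cx)/f,(uv[:,1]-cy)/f,np.ones(len(uv))]@R.T
def onz(n,uv,z):
    p,d=ray(n,uv); return p+d*((z-p[2])/d[:,2])[:,None]
def proj(n,P):
    R,p,f,cx,cy=cam(n); q=(np.atleast_2d(P)-p)@R; return np.c_[q[:,0]/q[:,2]*f+cx,q[:,1]/q[:,2]*f+cy]
def cloud(n,d):
    v,u=np.mgrid[:384,:512]; p,dr=ray(n,np.c_[u.ravel(),v.ravel()]); P=p+dr*d.ravel()[:,None]; P[d.ravel()<=0]=np.nan
    return P.reshape(384,512,3)
def tri(uv1,uv2):
    p,a=ray('top',uv1);q,b=ray('scene',uv2);out=[]
    for i in range(len(a)):
        s=np.linalg.lstsq(np.c_[a[i],-b[i]],q-p,rcond=None)[0]; x=p+a[i]*s[0];y=q+b[i]*s[1]; out.append(np.r_[(x+y)/2,np.linalg.norm(x-y)])
    return np.array(out)
E
python3 - <<'E'
from h import *
T=np.load('pics/top0.npz');S=np.load('pics/scene0.npz')
for n,z,boxes in (('top',T,[(155,165,190,205),(250,150,330,220)]),('scene',S,[(180,145,225,175),(220,190,330,275)])):
    P=cloud(n,z['d'])
    for (a,b,c,e) in boxes:
        q=P[b:e,a:c]; print(n,(a,b),'z pct',np.nanpercentile(q[...,2],[2,20,50,80,98]).round(1),'xyz med',np.nanmedian(q.reshape(-1,3),0).round(1))
        cr=z['im'][b:e,a:c,::-1]; k=6 if c-a<60 else 7
        cv2.imwrite(f'pics/c_{n}_{a}.png',cv2.resize(cr,None,fx=k,fy=k,interpolation=cv2.INTER_CUBIC))
a=cv2.imread('pics/c_top_250.png');b=cv2.imread('pics/c_scene_220.png');c=cv2.imread('pics/c_top_155.png');d=cv2.imread('pics/c_scene_180.png')
W=np.zeros((1000,1340,3),np.uint8)
W[:490,:560]=a;W[:595,565:565+770]=b;W[600:840,:210]=c;W[600:780,300:570]=d
cv2.imwrite('pics/m.png',cv2.resize(W[:850],(800,507),interpolation=cv2.INTER_AREA))
E
```

```text
top (155, 165) z pct [-5.8 -0.1  4.5 32.  40.9] xyz med [484.2 296.6   4.5]
top (250, 150) z pct [ -5.1   1.    8.2  17.1 116.1] xyz med [ 491.3 -166.     8.2]
scene (180, 145) z pct [-1.5  0.8  3.  20.1 36.9] xyz med [491.1 305.2   3. ]
scene (220, 190) z pct [ -1.5   1.2   3.7  16.2 114.4] xyz med [ 484.3 -195.3    3.7]
```

View pics/m.png

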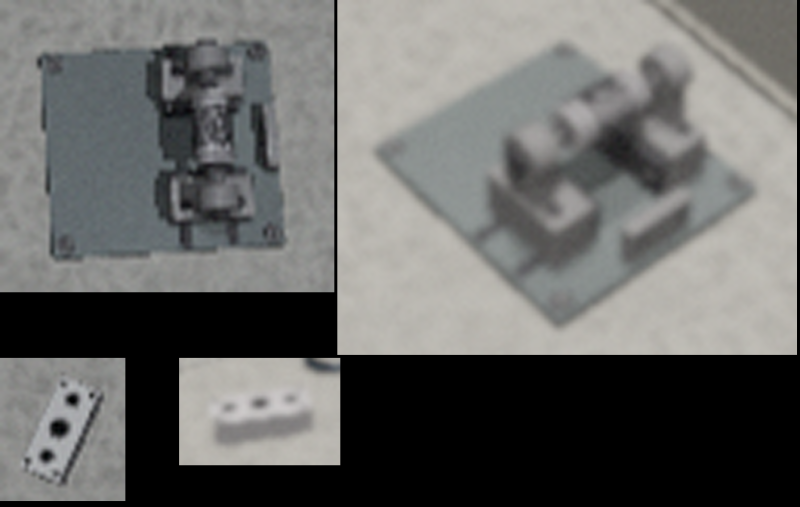

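The crops show the clamp clearly. In the top view the apron is on the left, the end stop is the dark bar on the right, and the sleeve runs up-down in the image. The valve body's top face and three ports are visible in both views.

```bash
cat >> h.py <<'E'
def rectfit(n,mask,z):
    "largest blob -> world points on plane z -> minAreaRect"
    k,l,s,c=cv2.connectedComponentsWithStats(mask.astype(np.uint8)); i=1+np.argmax(s[1:,4])
    ct=cv2.findContours((l==i).astype(np.uint8),0,cv2.CHAIN_APPROX_NONE)[0][0][:,0,:]
    W=onz(n,ct,z)[:,:2].astype(np.float32); return cv2.minAreaRect(W),W
E
python3 - <<'E'
from h import *
for n,box in (('top',[(155,165,190,205),(250,150,330,220)]),('scene',[(180,145,225,175),(220,190,330,275)])):
    z=np.load(f'pics/{n}0.npz'); im=z['im']; P=cloud(n,z['d']); hsv=cv2.cvtColor(im,cv2.COLOR_RGB2HSV)
    a,b,c,e=box[0]; B=np.zeros((384,512),bool);B[b:e,a:c]=1
    H=P[...,2]
    g=im.max(2)
    m=B&(H>29)&(H<46)
    print(n,'valve depth median z',np.nanmedian(H[m]), 'cent',np.nanmean(P[m],0).round(1),m.sum())
    rc=cv2.minAreaRect(P[m][:,:2].astype(np.float32)); print('  cloud rect',rc)
    m2=cv2.morphologyEx((B&(H>24)).astype(np.uint8),cv2.MORPH_CLOSE,np.ones((3,3))); print('  mask rect',rectfit(n,m2,36)[0])
    a,b,c,e=box[1]; B[:]=0;B[b:e,a:c]=1
    x,y,zz=[im[...,i].astype(int) for i in range(3)]
    m=B&((zz-x)>6); print('  plate px',m.sum(),'z',np.nanmedian(H[m]).round(1))
    rc,W=rectfit(n,m,14); print('  plate rect',rc); print(cv2.boxPoints(rc).round(1).tolist())
    m=B&(H>70)&(H<125); q=P[m]; print('  high pts',q.mean(0).round(1), np.percentile(q,[2,98],axis=0).round(1).tolist())
E
```

```text
top valve depth median z 35.42979415981813 cent [479.5 297.1  35.7] 333
  cloud rect ((480.2469482421875, 297.08544921875), (50.11125564575195, 109.59244537353516), 68.35570526123047)
  mask rect ((479.67584228515625, 296.2510986328125), (50.22438430786133, 110.55764770507812), 67.87784576416016)
  plate px 1820 z 13.7
  plate rect ((487.0511779785156, -124.02711486816406), (196.5267333984375, 143.61846923828125), 4.338425636291504)
[[383.6000061035156, -59.900001525878906], [394.5, -203.10000610351562], [590.5, -188.1999969482422], [579.5999755859375, -45.0]]
  high pts [ 490.8 -200.   111.6] [[414.4, -220.4, 93.9], [566.1, -179.9, 123.3]]
scene valve depth median z 34.761400400847776 cent [483.8 292.6  34.6] 220
  cloud rect ((485.82666015625, 297.83978271484375), (57.328041076660156, 109.10739135742188), 68.14421081542969)
  mask rect ((481.08953857421875, 286.2426452636719), (64.74842071533203, 109.05648803710938), 68.97976684570312)
  plate px 14 z 13.7
  plate rect ((557.0887451171875, -79.82389831542969), (0.0, 0.0), 0.0)
[[557.0999755859375, -79.80000305175781], [557.0999755859375, -79.80000305175781], [557.0999755859375, -79.80000305175781], [557.0999755859375, -79.80000305175781]]
  high pts [ 496.9 -208.2  104.4] [[417.1, -224.7, 72.3], [701.0, -178.4, 119.4]]
```

```bash
cat >> h.py <<'E'
def tool(): 
    s=r.sense(); return np.array(s['tool_pos']),Ro.from_euler('xyz',s['tcp_rot'],degrees=True).as_matrix(),s
def go(P,openang=None):
    "print delta in tool axes to world P, turn so that tool y lies along world angle openang (mod 180)"
    p,R,s=tool(); d=R.T@(np.array(P)-p); t=None
    if openang is not None:
        v=R.T@np.array([np.cos(np.radians(openang)),np.sin(np.radians(openang)),0]); t=(np.degrees(np.arctan2(v[2],v[1]))+90)%180-90
    print('delta',d.round(1),'turn',t and round(t,1),'| yaxis',np.degrees(np.arctan2(R[1,1],R[0,1])).round(1),'xaxis',R[:,0].round(3),'tcp',p.round(1),'F',np.round(s['ft_force'],1),'gap',round(s['finger_gap'],1),'j',np.round(s['joint_pos'],0),'t',s['time'])
E
python3 - <<'E'
from h import *
for n,b in (('top',(240,140,335,230)),('scene',(215,185,335,280))):
    z=np.load(f'pics/{n}0.npz'); im=z['im']; P=cloud(n,z['d']); H=P[...,2]
    B=np.zeros((384,512),bool);B[b[1]:b[3],b[0]:b[2]]=1
    zz=im.astype(int); V=im.max(2); 
    m=(B&((V<150)|(H>9))).astype(np.uint8) if n=='scene' else (B&((V<125)|(H>9))).astype(np.uint8)
    m=cv2.morphologyEx(m,cv2.MORPH_OPEN,np.ones((3,3)))
    if n=='top':
        rc,W=rectfit(n,m,14); print(n,'full rect',rc)
    a=np.radians(-85.66); X=np.array([np.cos(a),np.sin(a)]);Y=np.array([-X[1],X[0]])
    q=P[B&(H>75)&(H<130)]; q=q[(abs(q[:,0]-490)<90)]; L=(q[:,:2]-[493,-202])@np.c_[X,Y]
    print(n,'upper part local pct x',np.percentile(L[:,0],[3,50,97]).round(1),'y',np.percentile(L[:,1],[1,50,99]).round(1),'z top',np.percentile(q[:,2],97))
    s=q[abs(L[:,1])<28]; Ls=L[abs(L[:,1])<28]; print('  sleeve x,y pct',np.percentile(Ls,[5,50,95],axis=0).round(1).tolist(),'z',np.percentile(s[:,2],[50,95]).round(1))
    q=P[B&(H>22)&(H<70)]; L=(q[:,:2]-[493,-202])@np.c_[X,Y]; k=(L[:,0]>45)&(L[:,0]<75)&(abs(L[:,1])<60); print('  stop',k.sum(),np.percentile(L[k],[5,50,95],axis=0).round(1).tolist(),np.percentile(q[k,2],90))
go([480,297,200],68)
E
```

```text
top full rect ((491.55816650390625, -162.5921173095703), (206.52987670898438, 223.0081329345703), 4.578137397766113)
top upper part local pct x [-18.9  -2.6  15.2] y [-79.9  -1.8  77.8] z top 123.8455972946459
  sleeve x,y pct [[-17.7, -26.3], [-2.7, -0.9], [14.0, 25.6]] z [114.  122.1]
  stop 70 [[53.4, -29.7], [58.2, -0.0], [65.2, 28.7]] 51.74054517618911
scene upper part local pct x [-13.1   8.6  19. ] y [-77.2  -8.2  75.8] z top 119.12853873019128
  sleeve x,y pct [[-9.7, -27.4], [9.2, -3.8], [18.6, 24.0]] z [112.2 118.5]
  stop 147 [[57.9, -25.4], [67.0, 0.5], [69.2, 30.7]] 48.32511934056356
delta [  30.6 -188.   386.4] turn 6.9 | yaxis 74.9 xaxis [-0.001 -0.002 -1.   ] tcp [155.7 578.9 230.3] F [-0.1 -0.8 -1.8] gap 85.6 j [70.  8. 85. -0. 87. -5.] t 0.1
```

Run:
```python
from h import *
go([461.5,304.5,110],68.1)
```

```text
delta [ 120.6 -185.4  366.6] turn 6.8 | yaxis 74.9 xaxis [-0.001 -0.002 -1.   ] tcp [155.7 578.9 230.3] F [-0.1 -0.8 -1.8] gap 85.6 j [70.  8. 85. -0. 87. -5.] t 0.1
```

move_arm([
  [[40,-62,122],2],
  [[80,-124,244],4],
  [[120,-185,366],6.8],
  [[120,-185,366],6.8],
  [[120,-185,366],6.8],
  [[120,-185,366],6.8],
  [[120,-185,366],6.8],
  [[120,-185,366],6.8],
  [[120,-185,366],6.8],
  [[120,-185,366],6.8],
], jaw=1, squeeze=80)

```text
time: 1.35
tool_pos: [460.4, 306.0, 110.9]
tcp_rot: [-85.8, 89.9, -107.6]
ft_force: [-0.1, -0.0, -0.6]
finger_gap: 85.2
```

Run:
```python
from h import *
go([461.5,304.5,5],68.1)
snap('scene','s1'); im=cv2.imread('pics/s1.png'); cv2.imwrite('pics/s1c.png',cv2.resize(im[60:220,120:320],None,fx=4,fy=4,interpolation=cv2.INTER_CUBIC))
```

```text
delta [105.9  -0.8   1.6] turn 0.1 | yaxis 68.2 xaxis [-0.    -0.001 -1.   ] tcp [460.4 306.  110.9] F [-0.1 -0.  -0.6] gap 85.2 j [ 28.   5. 100.  -0.  74. -40.] t 1.35
```

View pics/s1c.png

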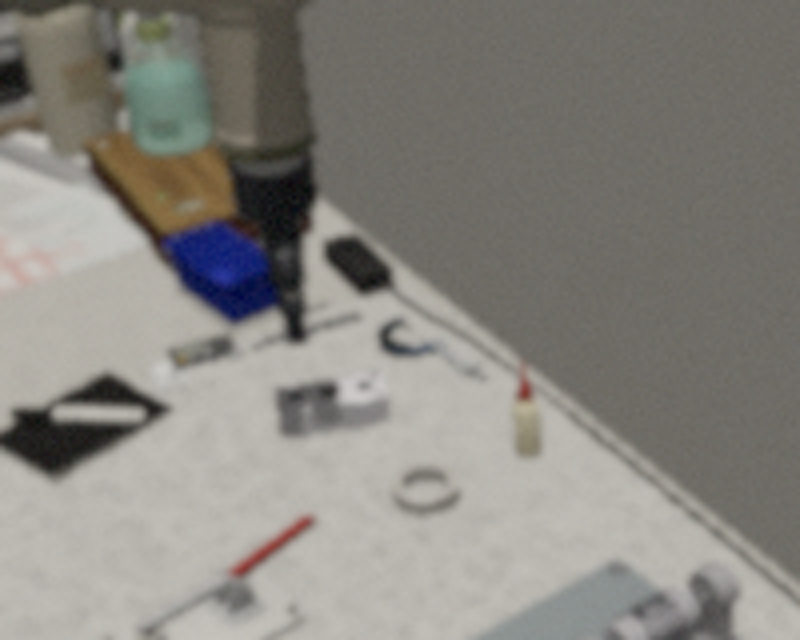

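The fingers (tip at about (297,338) in the crop) hang over the block's rear half at (330,405), clear of the bystanders. Next I descend.

move_arm([
  [[50,-0.5,1],0],
  [[90,-0.8,1.6],0],
  [[106,-0.8,1.6],0],
  [[106,-0.8,1.6],0],
  [[106,-0.8,1.6],0],
])

```text
time: 2.02
tool_pos: [462.9, 305.7, 7.1]
tcp_rot: [29.2, 89.9, 7.4]
ft_force: [0.4, 0.3, 0.6]
finger_gap: 85.1
```

move_arm([
  [[0,0,0],0],
  [[0,0,0],0],
  [[0,0,0],0],
  [[0,0,0],0],
  [[0,0,0],0],
  [[0,0,0],0],
  [[0,0,0],0],
  [[0,0,0],0],
], jaw=-1, squeeze=80)

```text
time: 3.02
tool_pos: [464.2, 306.5, 8.9]
tcp_rot: [41.9, 89.7, 20.2]
ft_force: [-0.9, 0.1, 6.5]
finger_gap: 46.7
```

move_arm([
  [[-30,0,0],0],
  [[-70,0,0],0],
  [[-70,0,0],0],
])

```text
time: 3.4
tool_pos: [466.0, 307.5, 82.2]
tcp_rot: [46.4, 89.3, 24.7]
ft_force: [1.1, 0.2, -6.1]
finger_gap: 46.5
```

Run:
```python
from h import *
S=np.array([492.5,-200.5]);X=np.array([.0785,-.997])
go(np.r_[S-130*X,75],4.5)
for n in('scene','top'):
    im,d=snap(n,n+'2')
    P=cloud(n,d);np.savez('pics/'+n+'2.npz',im=im,d=d)
im=cv2.imread('pics/scene2.png'); cv2.imwrite('pics/s2c.png',cv2.resize(im[90:190,150:275],None,fx=5,fy=5,interpolation=cv2.INTER_CUBIC))
```

```text
delta [   5.5 -345.6  155.2] turn 63.8 | yaxis 68.3 xaxis [ 0.011  0.005 -1.   ] tcp [466.  307.5  82.2] F [ 1.1  0.2 -6.1] gap 46.5 j [ 28.   7. 101.  -0.  70. -40.] t 3.4
```

View pics/s2c.png

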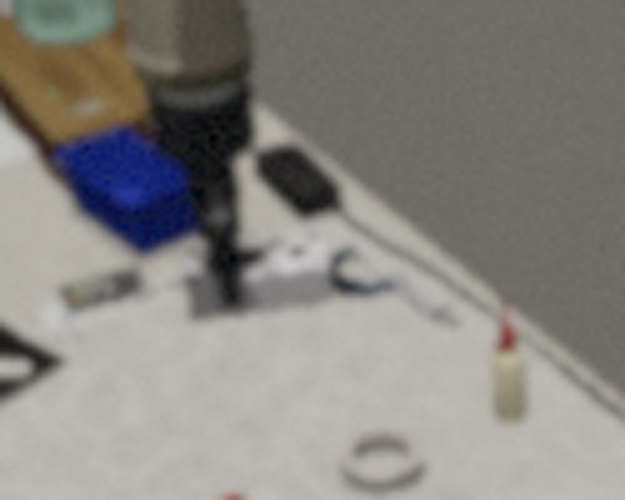

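The block is held level and lifted, seen at about (260,285) in the crop. Next is the carry to above the apron.

move_arm([
  [[1,-48,22],9],
  [[2,-96,43],18],
  [[3,-144,65],27],
  [[3,-192,86],36],
  [[4,-240,108],45],
  [[5,-288,129],54],
  [[5.5,-330,148],61],
  [[5.5,-345.6,155.2],63.8],
  [[5.5,-345.6,155.2],63.8],
  [[5.5,-345.6,155.2],63.8],
  [[5.5,-345.6,155.2],63.8],
])

```text
time: 4.88
tool_pos: [479.2, -71.3, 71.4]
tcp_rot: [115.2, 89.8, 29.7]
ft_force: [0.4, 0.6, -6.1]
finger_gap: 46.6
```

Run:
```python
from h import *
S=np.array([492.5,-200.5]);X=np.array([.0785,-.997])
go(np.r_[S-130*X,75],4.5)
for n in('scene','top'):
    im,d=snap(n,n+'3');np.savez('pics/'+n+'3.npz',im=im,d=d)
    P=cloud(n,d).reshape(-1,3); L=np.c_[(P[:,:2]-S)@np.c_[X,[.997,.0785]],P[:,2]]
    q=L[(L[:,0]>-105)&(L[:,0]<-42)&(abs(L[:,1])<60)&(L[:,2]>45)&(L[:,2]<125)]
    print(n,len(q),np.percentile(q,[2,10,50,90,98],axis=0).round(1).tolist())
    t=q[(q[:,2]>95)]; 
    for a,b in((-105,-85),(-85,-70),(-70,-55)):
        k=t[(t[:,0]>a)&(t[:,0]<b)]; print(a,b,len(k),k.mean(0).round(1),np.percentile(k[:,1],[3,97]).round(1)) if len(k) else 0
a=cv2.imread('pics/scene3.png')[140:280,180:340];b=cv2.imread('pics/top3.png')[130:235,210:330]
W=np.zeros((560,1200,3),np.uint8);W[:,:640]=cv2.resize(a,(640,560),interpolation=2);W[:490,640:]=cv2.resize(b,(560,490),interpolation=2);cv2.imwrite('pics/m3.png',cv2.resize(W,(800,373),interpolation=3))
```

```text
delta [-3.5  3.2 -0.1] turn 0.1 | yaxis 4.6 xaxis [ 0.003  0.002 -1.   ] tcp [479.2 -71.3  71.4] F [ 0.4  0.6 -6.1] gap 46.6 j [-15.  -3. 113.   0.  69. -19.] t 4.875
scene 361 [[-103.4, -27.1, 64.3], [-97.5, -26.1, 69.9], [-69.0, -10.6, 95.1], [-51.3, 14.3, 98.4], [-49.9, 21.2, 99.7]]
-105 -85 68 [-95.2  -3.   97.5] [-25.5  20.3]
-85 -70 48 [-77.1  -5.   97.5] [-26.2  17. ]
-70 -55 51 [-62.3  -2.5  97.3] [-25.4  19.6]
top 41 [[-104.8, -31.3, 80.0], [-101.1, -30.6, 86.1], [-89.5, -22.2, 96.8], [-80.4, -8.5, 102.3], [-68.8, -1.6, 104.6]]
-105 -85 19 [-92.7 -21.8  99.8] [-29.8 -11.4]
-85 -70 4 [-77.9  -5.9 100.2] [-17.7   6.3]
```

View pics/m3.png

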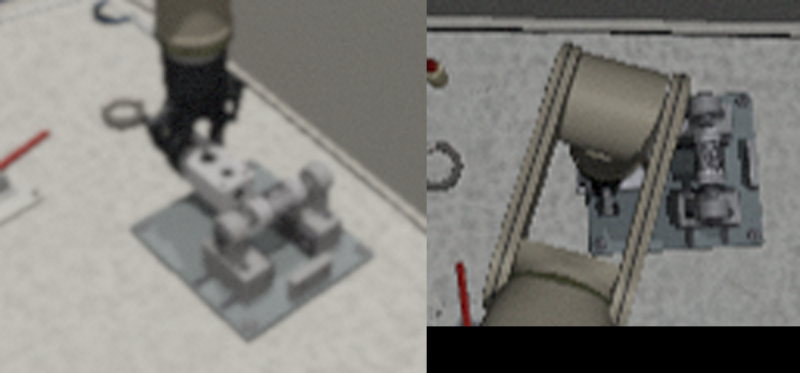

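The block is lined up over the apron, with its front edge at about x -50 just before the jaws and a y error of about -3 mm. I'll correct that and lower it.

move_arm([
  [[15,3.2,0],0],
  [[30,3.2,0],0],
  [[40,3.2,0],0],
  [[43,3.2,0],0],
  [[43,3.2,0],0],
  [[43,3.2,0],0],
])

```text
time: 5.72
tool_pos: [483.3, -71.4, 29.3]
tcp_rot: [101.9, 89.7, 16.5]
ft_force: [0.2, -0.1, -6.4]
finger_gap: 46.4
```

Run:
```python
from h import *
S=np.array([492.5,-200.5]);X=np.array([.0785,-.997])
go(np.r_[S-66*X,24],4.5)
```

```text
delta [ 5.3 -1.  63.5] turn 0.1 | yaxis 4.6 xaxis [ 0.005  0.001 -1.   ] tcp [483.3 -71.4  29.3] F [ 0.2 -0.1 -6.4] gap 46.4 j [-15.   2. 114.   0.  64. -19.] t 5.725
```

move_arm([
  [[3,-1,0],0],
  [[6,-1,0],0],
  [[6,-1,0],0],
  [[6,-1,0],0],
])

```text
time: 6.22
tool_pos: [482.4, -71.5, 23.4]
tcp_rot: [100.6, 89.7, 15.1]
ft_force: [0.1, -1.3, -4.6]
finger_gap: 46.9
```

move_arm([
  [[0,0,10],0],
  [[0,0,20],0],
  [[0,0,30],0],
  [[0,0,40],0],
  [[0,0,50],0],
  [[0,0,58],0],
  [[0,0,63],0],
  [[0,0,63],0],
  [[0,0,63],0],
])

```text
time: 7.35
tool_pos: [487.4, -134.2, 23.3]
tcp_rot: [99.0, 89.7, 13.6]
ft_force: [0.4, -0.1, -4.7]
finger_gap: 46.8
```

Run:
```python
from h import *
S=np.array([492.5,-200.5]);X=np.array([.0785,-.997])
go(np.r_[S-66*X,23],4.5)
im,d=snap('scene','s4');P=cloud('scene',d).reshape(-1,3); L=np.c_[(P[:,:2]-S)@np.c_[X,[.997,.0785]],P[:,2]]
q=L[(L[:,0]>-90)&(L[:,0]<60)&(abs(L[:,1])<22)&(L[:,2]>25)&(L[:,2]<60)]
print(len(q),np.percentile(q,[2,50,98],axis=0).round(1).tolist())
cv2.imwrite('pics/s4c.png',cv2.resize(im[140:270,190:340,::-1],None,fx=5,fy=5,interpolation=2))
```

```text
delta [ 0.3 -0.1  0.5] turn 0.1 | yaxis 4.6 xaxis [ 0.005  0.001 -1.   ] tcp [ 487.4 -134.2   23.3] F [ 0.4 -0.1 -4.7] gap 46.8 j [-21.   5. 111.   0.  64. -26.] t 7.35
200 [[-79.0, -20.9, 27.3], [-1.0, 1.3, 48.7], [58.8, 20.6, 51.6]]
```

View pics/s4c.png

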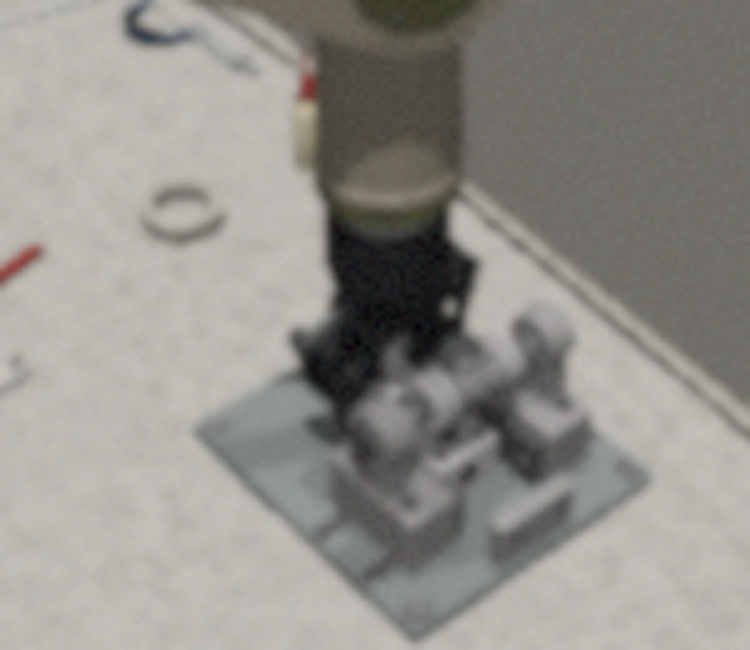

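The block's front shows under the sleeve between the jaws, at about (465,455). I'll release it, back off along the block, shut the fingers, then push.

move_arm([
  [[0,0,0],0],
  [[0,0,0],0],
  [[0,0,0],0],
  [[0,0,0],0],
  [[-2,0,-15],0],
  [[-2,0,-30],0],
  [[-2,0,-45],0],
  [[-2,0,-58],0],
  [[-2,0,-58],0],
  [[-2,0,-58],0],
], jaw=1)

```text
time: 8.65
tool_pos: [482.8, -76.4, 25.5]
tcp_rot: [95.9, 89.7, 10.5]
ft_force: [-0.1, 0.4, 0.0]
finger_gap: 85.2
```

Run:
```python
from h import *
S=np.array([492.5,-200.5]);X=np.array([.0785,-.997]);Y=np.array([.997,.0785])
go(np.r_[S-66*X,28],4.5)
im,d=snap('top','t5');P=cloud('top',d).reshape(-1,3); L=np.c_[(P[:,:2]-S)@np.c_[X,Y],P[:,2]]
q=L[(L[:,0]>-110)&(L[:,0]<-42)&(abs(L[:,1])<45)&(L[:,2]>38)&(L[:,2]<60)]
print(len(q),np.percentile(q,[2,50,98],axis=0).round(1).tolist())
```

```text
delta [-2.6 -0.2 58.5] turn 0.1 | yaxis 4.6 xaxis [ 0.005  0.001 -1.   ] tcp [482.8 -76.4  25.5] F [-0.1  0.4  0. ] gap 85.2 j [-15.   2. 114.   0.  64. -20.] t 8.65
47 [[-98.5, -28.1, 39.2], [-79.4, -17.5, 48.5], [-42.9, 4.5, 58.6]]
```

move_arm([
  [[0,0,0],0],
  [[0,0,0],0],
  [[0,0,0],0],
  [[0,0,0],0],
  [[0,0,0],0],
  [[0,0,10],0],
  [[0,0,20],0],
  [[0,0,28],0],
  [[0,0,36],0],
  [[0,0,42],0],
  [[0,0,48],0],
  [[0,0,50],0],
], jaw=-1)

```text
time: 10.2
tool_pos: [486.8, -126.7, 25.4]
tcp_rot: [102.1, 89.7, 16.7]
ft_force: [-0.3, 5.4, 3.4]
finger_gap: -0.2
```

move_arm([
  [[0,0,3],0],
  [[0,0,5],0],
  [[0,0,7],0],
  [[0,0,8],0],
  [[0,0,8],0],
])

```text
time: 10.82
tool_pos: [487.4, -134.6, 25.4]
tcp_rot: [106.7, 89.7, 21.3]
ft_force: [-1.1, 4.7, 2.4]
finger_gap: -0.1
```

Run:
```python
from h import *
S=np.array([492.5,-200.5]);X=np.array([.0785,-.997]);Y=np.array([.997,.0785])
go(np.r_[S-66*X,28],4.5)
im,d=snap('scene','s5');P=cloud('scene',d).reshape(-1,3); L=np.c_[(P[:,:2]-S)@np.c_[X,Y],P[:,2]]
q=L[(L[:,0]>15)&(L[:,0]<80)&(abs(L[:,1])<40)&(L[:,2]>40)&(L[:,2]<60)]
h=np.histogram(q[:,0],np.arange(15,80,4)); print(h[0].tolist())
cv2.imwrite('pics/s5c.png',cv2.resize(im[190:270,230:330,::-1],None,fx=7,fy=7,interpolation=2))
```

```text
delta [-2.6 -0.1  0.1] turn 0.0 | yaxis 4.5 xaxis [ 0.005  0.002 -1.   ] tcp [ 487.4 -134.6   25.4] F [-1.1  4.7  2.4] gap -0.1 j [-21.   5. 111.   0.  64. -26.] t 10.825
[23, 22, 26, 24, 21, 29, 18, 20, 18, 19, 20, 21, 26, 31, 1, 0]
```

View pics/s5c.png

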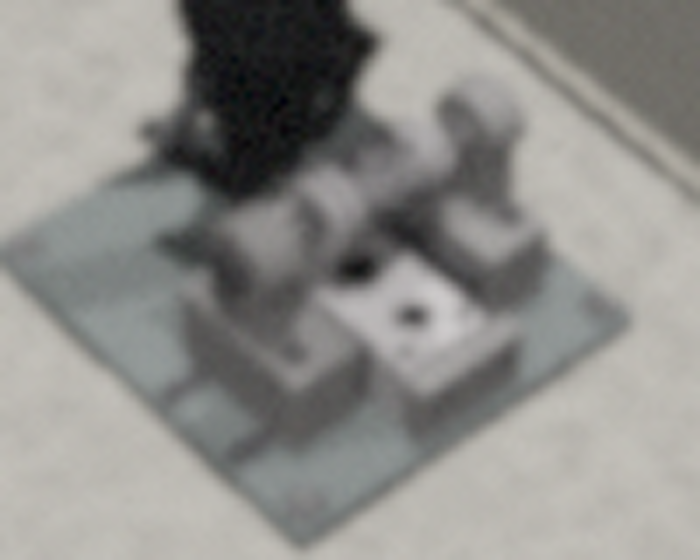

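The block is nearly at the stop: its front edge at about (420,375) adjoins the stop bar. I'll push gently until the force rises.

move_arm([
  [[0,0,1],0],
  [[0,0,2],0],
  [[0,0,3],0],
  [[0,0,3],0],
])

```text
time: 11.38
tool_pos: [487.4, -134.6, 25.5]
tcp_rot: [145.1, 89.5, 59.6]
ft_force: [-2.9, 19.9, 9.3]
finger_gap: -0.4
```

Pushing 3 mm more raised the force to 20 N with no motion, so the block is home. I'll back away, rise and look at it unobstructed.

move_arm([
  [[0,0,-20],0],
  [[-20,0,-50],0],
  [[-80,0,-80],10],
  [[-140,0,-130],20],
  [[-160,0,-180],30],
  [[-160,0,-230],40],
  [[-160,0,-260],50],
  [[-160,0,-260],60],
  [[-160,0,-260],70],
  [[-160,0,-260],80],
  [[-160,0,-260],90],
  [[-160,0,-260],90],
], jaw=1)

```text
time: 12.88
tool_pos: [466.4, 122.8, 187.1]
tcp_rot: [-131.6, 89.6, 53.0]
ft_force: [0.4, 1.0, -0.0]
finger_gap: 85.6
```

```bash
cat >> h.py <<'E'
S=np.array([492.5,-200.5]);X=np.array([.0785,-.997]);Y=np.array([.997,.0785])
def loc(P,Z): return np.r_[S+P[0]*X+P[1]*Y,Z]
def local(n,d):
    P=cloud(n,d).reshape(-1,3); return np.c_[(P[:,:2]-S)@np.c_[X,Y],P[:,2]]
E
python3 - <<'E'
from h import *
p,R,s=tool();print('local',(p[:2]-S)@np.c_[X,Y])
go(loc([24.5,0],150),-85.5)
a,d=snap('scene','s6');np.savez('pics/scene6.npz',im=a,d=d);L=local('scene',d)
b,d2=snap('top','t6');np.savez('pics/top6.npz',im=b,d=d2);L2=local('top',d2)
for l in(L,L2):
    q=l[(abs(l[:,1])<18)&(l[:,2]>42)&(l[:,2]<58)&(l[:,0]<-20)]; print('block back edge',len(q),np.percentile(q[:,0],[1,4,10,50]).round(1) if len(q) else '')
W=np.zeros((560,1200,3),np.uint8);W[:,:640]=cv2.resize(a[175:281,220:341,::-1],(640,560),interpolation=2);W[:490,640:]=cv2.resize(b[145:222,245:333,::-1],(560,490),interpolation=2);cv2.imwrite('pics/m6.png',cv2.resize(W,(800,373),interpolation=3))
E
```

```text
local [-324.41728471   -0.60001849]
delta [3.520e+01 3.491e+02 1.000e-01] turn 0.1 | yaxis -85.4 xaxis [ 0.005  0.006 -1.   ] tcp [466.4 122.8 187.1] F [ 0.4  1.  -0. ] gap 85.6 j [  8. -10. 107.   0.  83.  94.] t 12.875
block back edge 19 [-1330.6 -1330.6 -1330.3 -1320.2]
block back edge 74 [-54.4 -53.5 -50.8 -35.4]
```

View pics/m6.png

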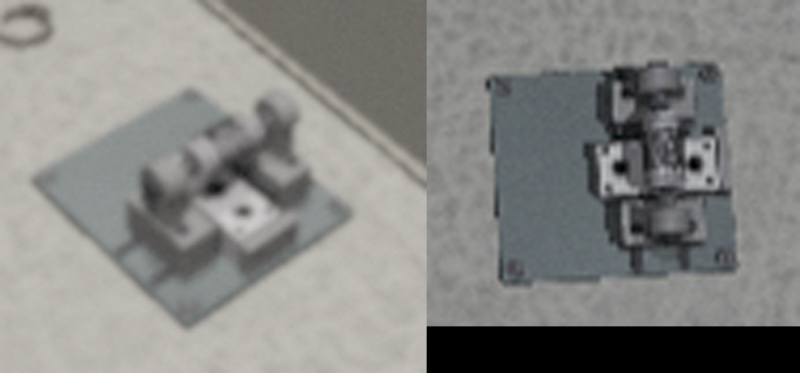

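The top view shows the block home between the stop and the jaws (right panel, ends at (600,165) and (720,165)). The depth puts its back edge at x = -54.4 against the expected -55. Next the sleeve: straddle it with open fingers and use each pad in turn as a rack.

move_arm([
  [[10,60,0],0],
  [[20,120,0],0],
  [[25,180,0],0],
  [[30,240,0],0],
  [[35,300,0],0],
  [[35,334,0],0],
  [[35,335,0],0],
  [[35,335,0],0],
  [[35,335,0],0],
])

```text
time: 14.1
tool_pos: [494.4, -209.5, 150.1]
tcp_rot: [-127.7, 89.6, 57.2]
ft_force: [-0.6, 0.3, -0.6]
finger_gap: 85.6
```

Run:
```python
from h import *
p,R,s=tool();print('local',(p[:2]-S)@np.c_[X,Y])
go(loc([10,0],56),-85.5)
```

```text
local [9.08119446 1.19206884]
delta [94.1  1.5  1.6] turn 0.4 | yaxis -85.1 xaxis [ 0.004  0.007 -1.   ] tcp [ 494.4 -209.5  150.1] F [-0.6  0.3 -0.6] gap 85.6 j [-29.   1. 101.   0.  78.  56.] t 14.1
```

move_arm([
  [[30,0,1.5],0.4],
  [[60,1,1.5],0.4],
  [[80,1.5,1.5],0.4],
  [[92,1.5,1.5],0.4],
  [[92,1.5,1.5],0.4],
  [[92,1.5,1.5],0.4],
])

```text
time: 14.85
tool_pos: [494.2, -210.6, 59.2]
tcp_rot: [-139.0, 89.5, 45.5]
ft_force: [0.2, 0.2, -0.0]
finger_gap: 85.6
```

move_arm([
  [[0,6,0],0],
  [[0,12,0],0],
  [[0,16,0],0],
  [[0,18,0],0],
  [[0,18,0],0],
])

```text
time: 15.48
tool_pos: [495.7, -224.8, 59.5]
tcp_rot: [-115.3, 89.2, 69.2]
ft_force: [-2.4, 20.6, 12.8]
finger_gap: 85.5
```

move_arm([
  [[0,7,0],0],
  [[-2,9,0],0],
  [[-5,9,0],0],
  [[-8,9,0],0],
  [[-12,9,0],0],
  [[-15,9,0],0],
])

```text
time: 16.23
tool_pos: [495.4, -224.8, 69.4]
tcp_rot: [-96.0, 88.4, 88.7]
ft_force: [15.1, 34.9, -20.5]
finger_gap: 85.2
```

```bash
cat >> h.py <<'E'
def jaws(f):
    "shift of each jaw since picture 6 along Y (mm, at its upright height) from top view"
    im,d=snap('top',f); ref=np.load('pics/top6.npz'); out=[]
    g=lambda i:cv2.cvtColor(i,cv2.COLOR_RGB2GRAY).astype(np.float32)
    A,B=g(ref['im']),g(im)
    for s in(1,-1):
        uv=proj('top',[loc([0,s*70],40)])[0]; c=(int(uv[0]),int(uv[1])); 
        sl=np.s_[c[1]-14:c[1]+14,c[0]-20:c[0]+20]
        sh,resp=cv2.phaseCorrelate(A[sl],B[sl],cv2.createHanningWindow((40,28),cv2.CV_32F)); out.append((np.round(sh,2).tolist(),round(resp,2)))
    return out
def jawd(d,n='top'):
    l=local(n,d); o=[]
    for s in(1,-1):
        q=l[(l[:,0]>-10)&(l[:,0]<10)&(l[:,1]*s>30)&(l[:,1]*s<90)&(l[:,2]>85)&(l[:,2]<130)]; o.append(np.percentile(q[:,1],[5,50,95]).round(1).tolist() if len(q) else None)
    return o
E
python3 - <<'E'
from h import *
p,R,s=tool();print('local',(p[:2]-S)@np.c_[X,Y],s['ft_force'].round(1),s['wrist_torque'].round(2))
print(jaws('t7'))
im,d=snap('scene','s7');a=np.load('pics/scene6.npz')['im']
W=np.hstack([cv2.resize(i[175:265,230:330,::-1],None,fx=4,fy=4,interpolation=2) for i in(a,im)]);cv2.imwrite('pics/m7.png',W)
E
```

```text
local [24.48981951  0.97047886] [ 15.1  34.9 -20.5] [ 4.12 -2.29 -0.86]
[([0.08, -0.64], 0.33), ([0.38, -0.35], 0.67)]
```

View pics/m7.png

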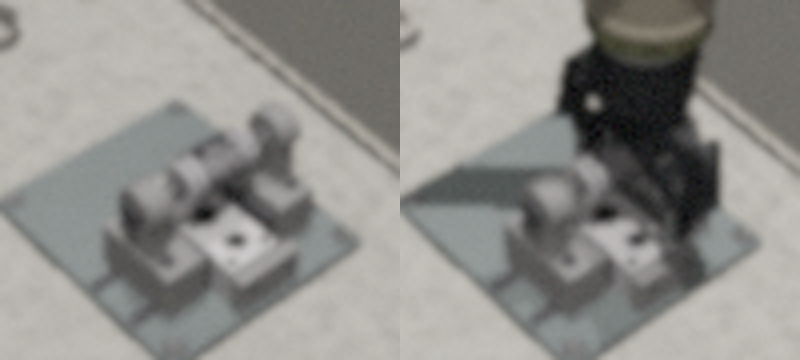

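The left frame is the reference and the right one shows the fingers straddling the sleeve. The vertical force of 20 N matches 0.35 N·m at 18 mm radius, and the pad rose 10 mm at 35 N normal, so the sleeve is turning without slip.

move_arm([
  [[0,8,0],0],
  [[-3,10,0],0],
  [[-7,10,0],0],
  [[-11,10,0],0],
  [[-15,10,0],0],
  [[-17,10,0],0],
])

```text
time: 17.08
tool_pos: [495.4, -225.1, 81.3]
tcp_rot: [-90.3, 87.4, 94.4]
ft_force: [15.3, 40.2, -19.8]
finger_gap: 85.4
```

move_arm([
  [[0,-8,0],0],
  [[0,-22,0],0],
  [[0,-34,0],0],
  [[0,-40,0],0],
  [[0,-44,0],0],
  [[0,-44,0],0],
])

```text
time: 17.82
tool_pos: [491.9, -181.4, 83.6]
tcp_rot: [-90.8, 87.4, 93.9]
ft_force: [-0.4, 0.1, 0.1]
finger_gap: 85.3
```

Run:
```python
from h import *
p,R,s=tool();print('local',(p[:2]-S)@np.c_[X,Y],s['ft_force'].round(1))
go(loc([-24.5,0],82),-85.5)
print(jaws('t8'))
```

```text
local [-19.09767674   0.87074515] [-0.4  0.1  0.1]
delta [ 1.8 -5.3  0.8] turn 0.2 | yaxis -85.3 xaxis [-0.003  0.045 -0.999] tcp [ 491.9 -181.4   83.6] F [-0.4  0.1  0.1] gap 85.3 j [-27.   4. 105.   2.  72.  57.] t 17.825
[([-1.23, 0.2], 0.5), ([-0.05, -0.51], 0.68)]
```

move_arm([
  [[0,-8,0],0],
  [[0,-13,0],0],
  [[2,-15.5,0],0],
  [[6,-15.5,0],0],
  [[10,-15.5,0],0],
  [[14,-15.5,0],0],
  [[18,-15.5,0],0],
  [[22,-15.5,0],0],
  [[25,-15.5,0],0],
])

```text
time: 19.0
tool_pos: [494.9, -173.9, 65.3]
tcp_rot: [-108.5, 88.2, 76.1]
ft_force: [-4.8, -31.3, 21.5]
finger_gap: 85.3
```

Run:
```python
from h import *
p,R,s=tool();print('local',(p[:2]-S)@np.c_[X,Y],s['ft_force'].round(1))
go(loc([-24.5,0],82),-85.5)
```

```text
local [-26.37159701   4.48902025] [ -4.8 -31.3  21.5]
delta [-16.8   1.4   4.3] turn 0.1 | yaxis -85.4 xaxis [ 0.007  0.03  -1.   ] tcp [ 494.9 -173.9   65.3] F [ -4.8 -31.3  21.5] gap 85.3 j [-26.   4. 107.   2.  69.  59.] t 19.0
```

move_arm([
  [[0,-7,0],0],
  [[2,-9,2],0],
  [[5,-9,3],0],
  [[8,-9,3],0],
  [[11,-9,3],0],
  [[11,-4,3],0],
  [[3,10,4],0],
  [[-5,24,4],0],
  [[-10,24,4],0],
])

```text
time: 20.12
tool_pos: [492.8, -199.2, 74.9]
tcp_rot: [-108.4, 88.2, 76.1]
ft_force: [-0.1, 0.1, -0.2]
finger_gap: 85.5
```

move_arm([
  [[-40,0,0],0],
  [[-90,-20,0],0],
  [[-100,-80,0],0],
  [[-100,-140,0],0],
  [[-100,-200,0],0],
  [[-100,-260,0],0],
  [[-100,-310,0],0],
  [[-100,-310,0],0],
])

```text
time: 21.12
tool_pos: [466.5, 110.2, 184.0]
tcp_rot: [-107.2, 88.2, 77.7]
ft_force: [0.1, -0.2, -0.2]
finger_gap: 85.4
```

```bash
cat > m.py <<'E'
from h import *
import sys
t=sys.argv[1]
p,R,s=tool();print('local',(p[:2]-S)@np.c_[X,Y],p[2],'tilt',R[:,0].round(3),s['ft_force'].round(1),s['time'])
def loadn(n,k): z=np.load(f'pics/{n}{k}.npz'); return z['im'],z['d']
for n in('top','scene'):
    im,d=snap(n,f'{n}{t}');np.savez(f'pics/{n}{t}.npz',im=im,d=d)
    A=cv2.cvtColor(loadn(n,6)[0],6+1).astype(np.float32);B=cv2.cvtColor(im,7).astype(np.float32)
    for nm,a,z in(('L',[0,72],45),('R',[0,-72],45),('Lup',[0,62],118),('Rup',[0,-62],118)):
        u,v=proj(n,[loc(a,z)])[0]; w=13; 
        T=A[int(v)-w:int(v)+w,int(u)-w:int(u)+w]; Q=B[int(v)-w-6:int(v)+w+6,int(u)-w-6:int(u)+w+6]
        k=6; m=cv2.matchTemplate(cv2.resize(Q,None,fx=k,fy=k,interpolation=2),cv2.resize(T,None,fx=k,fy=k,interpolation=2),cv2.TM_CCOEFF_NORMED)
        _,sc,_,mx=cv2.minMaxLoc(m); sh=np.array(mx)/k-6
        e=(proj(n,[loc([a[0],a[1]+1],z)])-proj(n,[loc(a,z)]))[0]   # px per mm along Y
        print(n,nm,'px',sh.round(2),'mm along Y',round(sh@e/(e@e),2),'score',round(sc,2))
E
python3 m.py 9
```

```text
local [-311.80285374   -1.56442863] 184.0117528839122 tilt [ 0.007  0.031 -0.999] [ 0.1 -0.2 -0.2] 21.125
top L px [0.   0.33] mm along Y -1.34 score 0.89
top R px [ 0. -1.] mm along Y 3.89 score 0.91
top Lup px [0.  0.5] mm along Y -1.92 score 0.93
top Rup px [ 0. -1.] mm along Y 3.74 score 0.92
scene L px [-0.17  0.  ] mm along Y -0.52 score 0.93
scene R px [ 1.17 -0.67] mm along Y 4.39 score 0.97
scene Lup px [-0.5  0. ] mm along Y -1.54 score 0.98
scene Rup px [ 1.17 -0.33] mm along Y 3.75 score 0.96
```

```bash
cat > m2.py <<'E'
from h import *
import sys
t=sys.argv[1]
for n in('top','scene'):
    z0=np.load(f'pics/{n}6.npz');z1=np.load(f'pics/{n}{t}.npz')
    A=cv2.cvtColor(z0['im'],7).astype(np.float32);B=cv2.cvtColor(z1['im'],7).astype(np.float32)
    L=local(n,z0['d']); 
    for s in(1,-1):
        for nm,k in(('all',(L[:,2]>30)&(L[:,2]<135)),('jaw',(L[:,2]>45)&(L[:,2]<66)),('up',(L[:,2]>85)&(L[:,2]<135))):
            M=(k&(abs(L[:,0])<42)&(L[:,1]*s>40)&(L[:,1]*s<95)).reshape(384,512).astype(np.uint8)
            M=cv2.dilate(M,np.ones((3,3),np.uint8))
            W=np.eye(2,3,dtype=np.float32)
            try: cc,W=cv2.findTransformECC(A,B,W,cv2.MOTION_TRANSLATION,(3,200,1e-6),M,3)
            except cv2.error as e: print('ecc fail');continue
            z=80; e=(proj(n,[loc([0,s*65+1],z)])-proj(n,[loc([0,s*65],z)]))[0]; sh=W[:,2]
            print(n,'L' if s>0 else 'R',nm,M.sum(),sh.round(2),'mm',round(float(sh@e/(e@e)),2),'cc',round(cc,3))
        for zz in(z0,z1):
            l=local(n,zz['d']); q=l[(abs(l[:,0])<14)&(l[:,1]*s>20)&(l[:,1]*s<110)&(l[:,2]>95)&(l[:,2]<135)]
            print('   up y',np.percentile(abs(q[:,1]),[90,97]).round(1), end='')
            q=l[(abs(l[:,0])>18)&(abs(l[:,0])<36)&(l[:,1]*s>24)&(l[:,1]*s<110)&(l[:,2]>46)&(l[:,2]<68)];print(' jaw top y',len(q),np.percentile(abs(q[:,1]),[5,50,95]).round(1),q[:,1].mean().round(1))
E
python3 m2.py 9
```

```text
top L all 280 [-0.06  1.52] mm -5.96 cc 0.954
top L jaw 185 [-0.15  1.09] mm -4.24 cc 0.976
top L up 134 [-0.19  2.63] mm -10.28 cc 0.793
   up y [72.3 78.9] jaw top y 88 [31.3 50.7 72.1] 51.1
   up y [67.9 74.8] jaw top y 91 [26.5 48.7 67.7] 47.2
top R all 283 [-0.12 -1.36] mm 5.22 cc 0.95
top R jaw 197 [-0.11 -1.54] mm 5.92 cc 0.968
top R up 140 [-0.84 -1.48] mm 5.93 cc 0.961
   up y [74.8 79.7] jaw top y 103 [28.5 49.6 73.9] -50.3
   up y [70.  74.8] jaw top y 93 [27.6 47.  69.2] -48.0
scene L all 495 [-0.53  0.9 ] mm -3.35 cc 0.979
scene L jaw 244 [-1.47  1.02] mm -6.5 cc 0.964
scene L up 205 [-1.93 -0.41] mm -5.23 cc 0.981
   up y [71.7 76.6] jaw top y 76 [33.5 52.9 75.5] 53.5
   up y [67.2 71.5] jaw top y 84 [27.2 44.5 71.7] 47.3
scene R all 584 [ 1.92 -0.62] mm 6.35 cc 0.994
scene R jaw 277 [ 1.28 -0.7 ] mm 4.71 cc 0.995
scene R up 228 [ 1.77 -0.5 ] mm 5.74 cc 0.994
   up y [74.9 76.7] jaw top y 104 [32.5 60.1 70.7] -56.6
   up y [70.4 71.7] jaw top y 101 [31.8 56.2 65.9] -52.9
```

Run:
```python
from h import *
go(loc([10,0],150),-85.5); go(loc([10,0],60),-85.5); go(loc([25,0],60),-85.5)
```

```text
delta [ 24.5 319.6  -0. ] turn 0.2 | yaxis -85.3 xaxis [ 0.007  0.03  -1.   ] tcp [467.1 107.2 183.8] F [-0.6 -0.6 -0.2] gap 85.4 j [  6. -11. 108.   2.  82.  91.] t 21.225
delta [114.5 322.2   0.8] turn 0.2 | yaxis -85.3 xaxis [ 0.007  0.03  -1.   ] tcp [467.1 107.2 183.8] F [-0.6 -0.6 -0.2] gap 85.4 j [  6. -11. 108.   2.  82.  91.] t 21.225
delta [114.1 337.2   0.8] turn 0.2 | yaxis -85.3 xaxis [ 0.007  0.03  -1.   ] tcp [467.1 107.2 183.8] F [-0.6 -0.6 -0.2] gap 85.4 j [  6. -11. 108.   2.  82.  91.] t 21.225
```

move_arm([
  [[24,60,0],0],
  [[24,120,0],0],
  [[24,180,0],0],
  [[24,240,0],0],
  [[24,295,0],0],
  [[24,319,0],0],
  [[24,320,0],0],
  [[24,320,0],0],
  [[55,321,0.5],0],
  [[90,322,0.8],0],
  [[114,322,0.8],0],
  [[114,322,0.8],0],
])

```text
time: 22.72
tool_pos: [491.4, -208.3, 58.4]
tcp_rot: [-99.3, 88.1, 85.5]
ft_force: [-0.4, -0.2, -0.4]
finger_gap: 85.5
```

Run:
```python
from h import *
go(loc([10,0],62),-85.5); go(loc([25,0],62),-85.5)
```

```text
delta [-3.7  2.2 -1.7] turn 0.2 | yaxis -85.3 xaxis [ 0.003  0.032 -0.999] tcp [ 491.4 -208.3   58.4] F [-0.4 -0.2 -0.4] gap 85.5 j [-30.   7. 105.   2.  69.  55.] t 22.725
delta [-4.2 17.2 -1.6] turn 0.2 | yaxis -85.3 xaxis [ 0.003  0.032 -0.999] tcp [ 491.4 -208.3   58.4] F [-0.4 -0.2 -0.4] gap 85.5 j [-30.   7. 105.   2.  69.  55.] t 22.725
```

move_arm([
  [[-4,8,-1.6],0],
  [[-4,15,-1.6],0],
  [[-4,21,-1.6],0],
  [[-4,25,-1.6],0],
  [[-6,26,-1.6],0],
  [[-9,26,-1.6],0],
  [[-13,26,-1.6],0],
  [[-17,26,-1.6],0],
  [[-20,26,-1.6],0],
])

```text
time: 23.85
tool_pos: [492.1, -224.6, 71.9]
tcp_rot: [-87.8, 87.1, 97.1]
ft_force: [4.4, 36.8, -24.4]
finger_gap: 85.5
```

move_arm([
  [[0,-4,0],0],
  [[0,-16,0],0],
  [[-40,-16,0],0],
  [[-90,-20,0],0],
  [[-100,-80,0],0],
  [[-100,-140,0],0],
  [[-100,-200,0],0],
  [[-100,-260,0],0],
  [[-100,-310,0],0],
  [[-100,-330,0],0],
  [[-100,-330,0],0],
])

```text
time: 25.22
tool_pos: [465.5, 99.8, 189.8]
tcp_rot: [-91.5, 87.2, 93.5]
ft_force: [-0.1, -0.8, 0.1]
finger_gap: 85.5
```

```bash
python3 m.py 10 | head -1
cat > m3.py <<'E'
from h import *
import sys
# average 8 frames: outer edges (depth) and ECC of jaws vs picture 6
t=sys.argv[1]
for n in('top','scene'):
    F=[r.snapshot(n) for _ in range(8)]; D=np.median([f[1] for f in F],0).astype(np.float32); I=np.mean([f[0] for f in F],0).astype(np.uint8)
    np.savez(f'pics/{n}{t}.npz',im=I,d=D)
E
python3 m3.py 10; python3 m2.py 10
```

```text
local [-301.54764832   -3.37301959] 189.81411299294913 tilt [-0.003  0.049 -0.999] [-0.1 -0.8  0.1] 25.225
top L all 280 [-0.09  1.32] mm -5.16 cc 0.938
top L jaw 185 [-0.15  1.14] mm -4.44 cc 0.966
top L up 134 [-0.37  2.27] mm -8.79 cc 0.723
   up y [72.3 78.9] jaw top y 88 [31.3 50.7 72.1] 51.1
   up y [68.6 74.4] jaw top y 94 [26.5 47.  65. ] 46.4
top R all 283 [-0.1  -1.68] mm 6.45 cc 0.982
top R jaw 197 [-0.05 -1.79] mm 6.85 cc 0.979
top R up 140 [-0.34 -1.66] mm 6.43 cc 0.979
   up y [74.8 79.7] jaw top y 103 [28.5 49.6 73.9] -50.3
   up y [69.6 74.3] jaw top y 99 [26.  46.7 68.9] -47.7
scene L all 495 [-1.03  0.7 ] mm -4.51 cc 0.968
scene L jaw 244 [-1.67  1.18] mm -7.43 cc 0.975
scene L up 205 [-0.91  0.7 ] mm -4.13 cc 0.966
   up y [71.7 76.6] jaw top y 76 [33.5 52.9 75.5] 53.5
   up y [66.6 71. ] jaw top y 79 [26.5 45.1 69.3] 46.5
scene R all 584 [ 1.62 -0.61] mm 5.52 cc 0.991
scene R jaw 277 [ 1.3  -0.48] mm 4.39 cc 0.981
scene R up 228 [ 1.93 -0.49] mm 6.16 cc 0.994
   up y [74.9 76.7] jaw top y 104 [32.5 60.1 70.7] -56.6
   up y [69.2 70.4] jaw top y 97 [31.  55.1 64.6] -52.1
```

```bash
cat > m4.py <<'E'
from h import *
import sys
from scipy.optimize import minimize
from scipy.ndimage import gaussian_filter1d
# 1-D edge profile shift along Y between pic 6 and pic t (jaw edges over plain plate)
y=np.arange(35,112,.5)
def prof(n,im,xs,s,z):
    G=np.array([loc([x,s*v],z) for x in xs for v in y]); uv=proj(n,G).astype(np.float32)
    p=cv2.remap(cv2.cvtColor(im,7).astype(np.float32),uv[:,0].reshape(len(xs),-1),uv[:,1].reshape(len(xs),-1),cv2.INTER_CUBIC)
    return p
for t in sys.argv[1:]:
  for n in('top','scene'):
    a=np.load(f'pics/{n}6.npz')['im'];b=np.load(f'pics/{n}{t}.npz')['im']
    for s in(1,-1):
        for nm,xs,z in(('jawA',np.arange(-34,-18,2),58),('jawB',np.arange(20,36,2),58),('up',np.arange(-12,13,2),105)):
            pa=prof(n,a,xs,s,z).mean(0);pb=prof(n,b,xs,s,z).mean(0); pa=gaussian_filter1d(pa,2);pb=gaussian_filter1d(pb,2)
            best=[]
            for dlt in np.arange(-2,12,.1):
                q=np.interp(y-dlt,y,pb); # pb moved inward by dlt -> pb(y-d)=pa(y)
                k=(y>50)&(y<100); g=abs(np.gradient(pa))**.5+.05
                A=np.c_[q[k],np.ones(k.sum())]; w=g[k][:,None]; c,res,_,_=np.linalg.lstsq(A*w,pa[k]*w[:,0],rcond=None); best.append(res[0] if len(res) else 1e9)
            best=np.array(best);i=best.argmin();print(t,n,'LR'[s<0],nm,round(-2+.1*i,1),'res',(best[i]/len(y)).round(2),'res@0',(best[20]/len(y)).round(2),'range',np.ptp(pa).round(0))
E
python3 m4.py 9 10
python3 -c "
from h import *
o=[cv2.resize(np.load(f'pics/top{k}.npz')['im'][145:222,270:325,::-1],None,fx=7,fy=7,interpolation=2) for k in(6,10)]
cv2.imwrite('pics/m10.png',np.hstack(o))"
```

```text
9 top L jawA 1.9 res 220.4 res@0 494.32 range 117.0
9 top L jawB 3.7 res 74.0 res@0 129.85 range 77.0
9 top L up 4.4 res 119.96 res@0 367.07 range 96.0
9 top R jawA 6.2 res 41.74 res@0 612.81 range 100.0
9 top R jawB 6.3 res 12.96 res@0 231.52 range 91.0
9 top R up 4.9 res 5.44 res@0 375.74 range 88.0
9 scene L jawA 0.6 res 16.91 res@0 19.05 range 52.0
9 scene L jawB 5.4 res 0.21 res@0 94.59 range 92.0
9 scene L up 3.4 res 6.77 res@0 86.54 range 80.0
9 scene R jawA 5.7 res 5.87 res@0 428.43 range 92.0
9 scene R jawB 5.0 res 2.08 res@0 223.9 range 75.0
9 scene R up 5.5 res 0.51 res@0 396.05 range 77.0
10 top L jawA 2.4 res 245.57 res@0 594.15 range 117.0
10 top L jawB 3.3 res 93.28 res@0 129.66 range 77.0
10 top L up 4.6 res 159.39 res@0 407.19 range 96.0
10 top R jawA 6.8 res 42.83 res@0 590.36 range 100.0
10 top R jawB 7.4 res 11.17 res@0 183.7 range 91.0
10 top R up 6.1 res 7.21 res@0 411.72 range 88.0
10 scene L jawA 0.9 res 14.9 res@0 20.91 range 52.0
10 scene L jawB 6.2 res 0.35 res@0 109.12 range 92.0
10 scene L up 3.5 res 9.68 res@0 92.1 range 80.0
10 scene R jawA 5.7 res 1.08 res@0 386.3 range 92.0
10 scene R jawB 5.7 res 0.46 res@0 243.36 range 75.0
10 scene R up 6.2 res 1.28 res@0 424.67 range 77.0
```

View pics/m10.png

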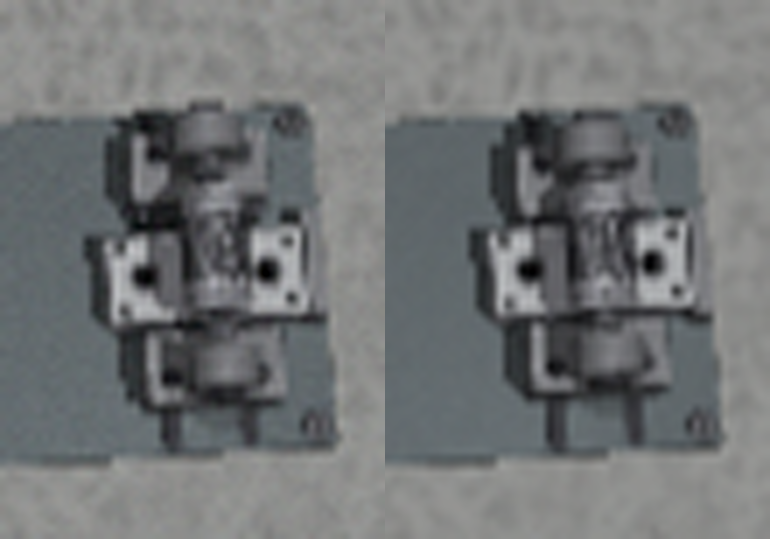

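The right panel shows the jaws drawn in to the block, which now lies straight. The clean edge profiles give about 6.1 mm of travel per jaw (7.5 needed), and the vertical rub force rose from 20 to 24 N as the springs began to load. One more stroke should finish it.

Run:
```python
from h import *
go(loc([10,0],150),-85.5); go(loc([10,0],62),-85.5)
```

```text
delta [ 22.6 312.1  -2.2] turn 0.4 | yaxis -85.1 xaxis [-0.006  0.05  -0.999] tcp [464.8  98.8 188.2] F [-0.3  0.5 -0.3] gap 85.4 j [  4. -11. 108.   3.  83.  88.] t 26.125
delta [110.5 316.5  -2.4] turn 0.4 | yaxis -85.1 xaxis [-0.006  0.05  -0.999] tcp [464.8  98.8 188.2] F [-0.3  0.5 -0.3] gap 85.4 j [  4. -11. 108.   3.  83.  88.] t 26.125
```

move_arm([
  [[22,60,0],0],
  [[22,120,0],0],
  [[22,180,0],0],
  [[22,240,-1],0.4],
  [[22,285,-2],0.4],
  [[22,295,-2],0.4],
  [[22,295,-2],0.4],
  [[22,295,-2],0.4],
  [[55,296,-2],0.4],
  [[85,297,-2],0.4],
  [[93,298,-2],0.4],
  [[93,298,-2],0.4],
])

```text
time: 27.62
tool_pos: [491.5, -192.1, 80.6]
tcp_rot: [-86.9, 87.1, 97.7]
ft_force: [-0.4, -0.0, 0.6]
finger_gap: 85.8
```

Run:
```python
from h import *
p,R,s=tool();print('local',(p[:2]-S)@np.c_[X,Y])
go(loc([-25,0],78),-85.5)
```

```text
local [-8.43322614 -0.34082913]
delta [  3.4 -16.4  -0.4] turn 0.0 | yaxis -85.5 xaxis [-0.007  0.05  -0.999] tcp [ 491.5 -192.1   80.6] F [-0.4 -0.   0.6] gap 85.8 j [-29.   5. 104.   2.  72.  56.] t 27.625
```

move_arm([
  [[0,-8,0],0],
  [[0,-15,0],0],
  [[0,-21,0],0],
  [[0,-26,0],0],
  [[2,-28,0],0],
  [[5,-28,0],0],
  [[8,-28,0],0],
  [[11,-28,0],0],
  [[13,-28,0],0],
  [[13,-28,0],0],
])

```text
time: 28.88
tool_pos: [495.3, -174.0, 76.9]
tcp_rot: [-109.2, 88.2, 75.2]
ft_force: [-0.8, -35.9, 20.6]
finger_gap: 85.7
```

move_arm([
  [[0,-7,0],0],
  [[3,-10,0],0],
  [[6,-11,0],0],
  [[9,-11,0],0],
  [[11,-11,0],0],
  [[13,-11,0],0],
  [[13,-11,0],0],
])

```text
time: 29.75
tool_pos: [500.1, -174.0, 72.3]
tcp_rot: [-158.7, 88.6, 25.6]
ft_force: [-6.8, -40.7, 22.9]
finger_gap: 85.2
```

```bash
python3 m3.py 11; python3 m4.py 11 | grep 'scene R'
python3 - <<'E'
from h import *
p,R,s=tool();print('local',(p[:2]-S)@np.c_[X,Y],s['ft_force'].round(1))
go(loc([-15,0],72),-85.5)
E
```

```text
11 scene R jawA 6.0 res 38.11 res@0 553.0 range 92.0
11 scene R jawB 6.6 res 15.81 res@0 284.2 range 75.0
11 scene R up 6.5 res 7.17 res@0 435.68 range 77.0
local [-25.82554069   9.73225143] [ -4.5 -40.7  23.7]
delta [ 0.  10.9  9.7] turn -0.2 | yaxis -85.7 xaxis [ 0.022  0.01  -1.   ] tcp [ 500.2 -174.    72.3] F [ -4.5 -40.7  23.7] gap 85.4 j [-25.   4. 107.   1.  69.  60.] t 30.55
```

move_arm([
  [[0,6,4],0],
  [[-1,9,9],0],
  [[-1,8,10],0],
  [[-1,0,10],0],
  [[0,-7,10],0],
  [[0,-12,10],0],
  [[4,-13,10],0],
  [[8,-13,10],0],
  [[11,-13,10],0],
  [[14,-13,10],0],
  [[16,-13,10],0],
  [[16,-13,10],0],
])

```text
time: 32.05
tool_pos: [490.3, -175.4, 62.3]
tcp_rot: [149.0, 88.4, -26.9]
ft_force: [-28.8, -61.3, 30.9]
finger_gap: 85.5
```

```bash
python3 m3.py 12; python3 m4.py 12 | grep 'scene R'
python3 - <<'E'
from h import *
p,R,s=tool();print('local',(p[:2]-S)@np.c_[X,Y],s['ft_force'].round(1))
go(loc([-15,0],72),-85.5)
E
```

```text
12 scene R jawA 6.7 res 19.44 res@0 588.01 range 92.0
12 scene R jawB 7.7 res 23.56 res@0 293.47 range 75.0
12 scene R up 7.1 res 12.91 res@0 454.03 range 77.0
local [-25.21804615  -0.21331168] [-28.6 -60.9  30.6]
delta [-9.6 10.4 -0.5] turn -0.4 | yaxis -85.9 xaxis [ 0.025 -0.013 -1.   ] tcp [ 490.3 -175.4   62.3] F [-28.6 -60.9  30.6] gap 85.4 j [-25.   2. 109.  -0.  67.  61.] t 32.85
```

move_arm([
  [[0,6,0],0],
  [[0,18,0],0],
  [[-40,20,0],0],
  [[-90,10,0],0],
  [[-110,-40,0],0],
  [[-110,-100,0],0],
  [[-110,-160,0],0],
  [[-110,-220,0],0],
  [[-110,-270,0],0],
  [[-110,-280,0],0],
  [[-110,-280,0],0],
])

```text
time: 34.22
tool_pos: [466.9, 106.2, 167.3]
tcp_rot: [147.3, 88.5, -28.5]
ft_force: [-0.7, -0.2, -0.4]
finger_gap: 85.2
```

```bash
python3 m.py 13|head -1; python3 m3.py 13; python3 m4.py 10 13;  python3 m2.py 13 | grep -v ecc
python3 - <<'E'
from h import *
b=np.load('pics/scene13.npz')['im'];a=np.load('pics/top13.npz')['im']
W=np.zeros((540,800,3),np.uint8);x=cv2.resize(b[175:275,230:335,::-1],(420,400),interpolation=2);y=cv2.resize(a[145:222,270:325,::-1],(378,529),interpolation=2);W[:400,:420]=x;W[:529,422:]=y;cv2.imwrite('pics/m13.png',W)
L=local('top',np.load('pics/top13.npz')['d'])
q=L[(abs(L[:,1])<18)&(L[:,2]>42)&(L[:,2]<58)&(L[:,0]<-20)&(L[:,0]>-90)]; print('block back edge',len(q),np.percentile(q[:,0],[1,4,10,50]).round(1))
E
```

```text
local [-307.8193245    -1.41450375] 167.25197756105388 tilt [ 0.023 -0.013 -1.   ] [-0.7 -0.2 -0.4] 34.225
10 top L jawA 2.4 res 245.57 res@0 594.15 range 117.0
10 top L jawB 3.3 res 93.28 res@0 129.66 range 77.0
10 top L up 4.6 res 159.39 res@0 407.19 range 96.0
10 top R jawA 6.8 res 42.83 res@0 590.36 range 100.0
10 top R jawB 7.4 res 11.17 res@0 183.7 range 91.0
10 top R up 6.1 res 7.21 res@0 411.72 range 88.0
10 scene L jawA 0.9 res 14.9 res@0 20.91 range 52.0
10 scene L jawB 6.2 res 0.35 res@0 109.12 range 92.0
10 scene L up 3.5 res 9.68 res@0 92.1 range 80.0
10 scene R jawA 5.7 res 1.08 res@0 386.3 range 92.0
10 scene R jawB 5.7 res 0.46 res@0 243.36 range 75.0
10 scene R up 6.2 res 1.28 res@0 424.67 range 77.0
13 top L jawA 2.6 res 364.56 res@0 652.28 range 117.0
13 top L jawB 4.2 res 118.24 res@0 146.19 range 77.0
13 top L up 5.1 res 209.37 res@0 430.22 range 96.0
13 top R jawA 7.3 res 9.21 res@0 576.0 range 100.0
13 top R jawB 7.9 res 2.7 res@0 143.12 range 91.0
13 top R up 7.2 res 1.04 res@0 448.14 range 88.0
13 scene L jawA 1.2 res 24.78 res@0 34.15 range 52.0
13 scene L j
[... 548 characters left out ...]
up 140 [-0.09 -1.88] mm 7.2 cc 0.991
   up y [74.8 79.7] jaw top y 103 [28.5 49.6 73.9] -50.3
   up y [69.  73.8] jaw top y 96 [25.7 46.4 67.6] -47.0
scene L all 495 [-1.25  0.9 ] mm -5.58 cc 0.963
scene L jaw 244 [-1.73  1.14] mm -7.54 cc 0.959
scene L up 205 [-1.49  0.74] mm -6.02 cc 0.962
   up y [71.7 76.6] jaw top y 76 [33.5 52.9 75.5] 53.5
   up y [66.9 71.4] jaw top y 77 [27.  44.2 68.6] 45.7
scene R all 584 [ 1.93 -1.12] mm 7.23 cc 0.996
scene R jaw 277 [ 2.15 -1.14] mm 7.87 cc 0.994
scene R up 228 [ 1.99 -1.08] mm 7.31 cc 0.998
   up y [74.9 76.7] jaw top y 104 [32.5 60.1 70.7] -56.6
   up y [68.5 69.5] jaw top y 96 [30.3 54.5 63.5] -51.2
block back edge 83 [-54.2 -53.5 -50.8 -37.5]
```

View pics/m13.png

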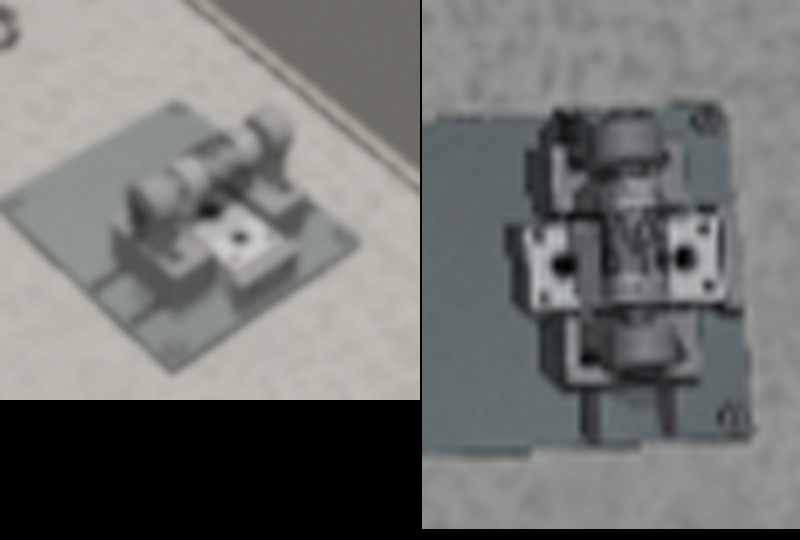

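The picture shows the block straight, against the stop, with both jaws closed on it. The clean edge measures agree on 6.9–7.3 mm of travel per jaw (target 7.5), so the plates are in about 1.7 of 4 mm. The rub force just before release (30.6 N against about 29 N calculated for half-way) agrees. The arm is clear, so I'm handing in.

```bash
python3 -c "
from h import *
print(r.hand_in(), r.sense()['time'])"
```

```text
the job is handed in; nothing more can be done
the job is handed in; nothing more can be done
```

The valve body is loaded, home against the end stop and clamped, and I handed the job in at about 35 s of the 72 s limit. The arm was clear of the clamp, and no bystander was touched on purpose. I did not re-measure the bystanders' positions at the end.

**Loading:** I gripped the block towards its rear, set it on the apron, slid it under the turnbuckle and pushed it home with shut fingers. The push force rose from 5 N to 20 N with no further motion.

**Tightening:** I turned the sleeve by rubbing it with one open-finger pad at a time: up on the apron side, down on the stop side.

**Last checks:**
- **Block position:** its back edge measured -54.2 mm against the expected -55, and it lies straight between the jaws.
- **Jaw travel:** the clean image edges gave about 7.1 mm per jaw (6.9–7.9), which puts the plates in about 1.7 mm of 4 (half-way is 2.0).
- **Rub force:** it rose to about 31 N in the last stroke, against roughly 29 N that I calculated for half-way.

**Disagreements and doubts:**
- **Left jaw:** several edge fits had poor residuals and read only 1–5 mm of travel. I discounted them because the sleeve draws both jaws in together and the one clean left fit gave 6.9 mm.
- **Slip:** the pad slipped a little in some strokes, so I did not rely on the summed pad travel.
- **Contact force:** the wrist force peaked near 75 N in the last stroke, under the 120 N limit. About 61 N of that was the finger pad pressing on the sleeve. I took the 40 N limit to apply only to the arm and gripper body.

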